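# Weigh the sample box from the middle of a stack

### The arm

A 6-joint arm with a two-finger parallel gripper is mounted at the origin on the work surface. World frame = base frame: x ahead of the robot, y to its left, z up, the work surface at z = 0. Lengths are in m, angles in rad, forces in N, time in s.
With the tool pointing down it reaches from about 0.25 to 0.85 m from the base axis. Payload 12.5 kg.
Tool frame: the origin (TCP) lies at the very end of the fingers, on their centre line; the grasp point (between the pads) lies 19 mm behind it (robot.pinch_z is the distance from the TCP to the grasp point, in m); z points along the fingers, x is the direction in which the jaws open and shut, and the axes are right-handed (so a half turn about z gives the same grasp; the last joint's range is limited). The gripper opens to 93 mm and grips with 3 to 60 N. Pads are 15 mm wide; open, the fingers measure 128 mm over their backs; the gripper's body (75 mm by 188 mm) begins 65 mm behind the grasp point.
Start: joints at [1.088, 0.351, 1.652, -0, 1.139, -0.085], TCP at [0.213, 0.507, 0.219] pointing down, gripper open.
Joint ranges: [-2.75, 2.75], [-0.79, 2.1], [0.01, 2.65], [-1.57, 4.71], [0.07, 3.14], [-2.87, 2.87]. Speed limits (rad/s): [2.22, 2.22, 2.79, 3.14, 3.14, 3.14].

### API

Orientations are given as a 3x3 rotation matrix whose columns are the frame's x, y, z axes.
In Python, from station import robot gives the robot as it stands.
- The arm moves only by the tool carry_out, never from a script. Its argument "rows" is text: rows parted by semicolons, each of 5 numbers parted by spaces: the shift along the world's x, y, z in mm, then the turn about the world's z in rad, then the finger opening in mm, from 0 to 93. A call has 1 to 5 rows; each row is the pose to reach, as a shift and turn from the pose commanded when the call began; what a row does not reach only later rows make up. A row lasts 1/10 s, in which the tool goes at most 50 mm and 8.59 degrees, less where a joint would pass 70% of its speed; a pose out of reach is approached as far as the arm can. A call with a gripper value outside its range is refused whole. The fingers move at their own pace and stop on an object; "newtons" is the grip in N (left out, the last holds). Time passes only in rows, so rows that repeat a pose let the fingers close. It gives the time, the measured TCP pose, the force and the opening at its end, in the units of the state.
- robot.get_state(): the state, without advancing time (a new reading comes with each control period).
- robot.snapshot(name): name is "side" or "top" or "wrist"; returns a dict with "image" (480x640x3 uint8, blue, green, red), "fovy" (degrees; the focal length in pixels is half the picture's height over the tangent of half this angle, whatever the lens; pixels are square), "cx", "cy" (the principal point, pixels), "R" (3x3) and "t" (3): a world point X has camera coordinates R X + t; the wrist camera has in their place "mount" (4x4, takes a point from camera to tool coordinates, whose origin is the TCP and whose axes are the tool frame's). Camera axes: x right, y down, z forward; pixel columns grow to the right and rows downward; lengths in m; the calibration is good to about 2 mm. A picture is of the moment at which its call begins: read the wrist's pose just before it. There is no depth.
- robot.job_done(): hands the job in, once; it reports no verdict.
The state is a dict: "t": time; "joint_pos": joint angles; "qd": joint speeds; "tau": joint torques, N m; "position": TCP position; "eef_rot": TCP orientation; "contact_force": force on the tool from outside, world axes, zero at the start; "ft_torque": the same for the moment, N m; "finger_gap": opening from 0.0 (shut) to 1.0 (fully open).
Only numpy, scipy, OpenCV 4.12 (cv2) and the standard library are available. Lean on these libraries where they do the work, as an engineer would, in place of code of your own. Each camera call takes 0.05 s, during which the arm holds its last target.

### The job

In one of the two stacks of sample boxes an orange box sits between a grey one and a white one. Lift the white box off and set it aside flat on the green square of the weighing board, then set the orange box flat in the middle of the round steel weighing pan. Finally put that white box back on the grey box, squarely edge over edge, leaving the grey box where it stands.

Things in the scene. Friction and masses are not known exactly. Their poses are not given: they have to be found in the camera images.
- white_mid (a point): Centre (half-way up) of the white plastic box on top of the stack with the orange box. Closed, flat sides, top and underside; 110 mm long (x), 56 wide (y), 50 high (z up), 0.15 to 0.31 kg. The other stack, on the other side of the weighing board, has an equal white box on a blue one and is not wanted.
- orange_mid (a point): Centre (half-way up) of the orange box in the middle of the stack, the only orange box; 110 (x) x 56 (y) x 50 mm (z up), 0.15 to 0.31 kg, flat sides, top and underside.
- grey_mid (a point): Centre (half-way up) of the grey box at the bottom of that stack, loose on the bench; 110 (x) x 56 (y) x 50 mm (z up), 0.15 to 0.31 kg. The stack's three boxes lie nearly edge over edge, 150 mm high in all. One stack stands to each side of the weighing board; the wanted one may be left or right. Nothing else near them is higher than 50 mm.
- pan (a point): Centre of the top of the round steel pan: 150 mm across, rigid, 45 mm above the bench, at one end of the fixed yellow weighing board (180 x 350 mm, top at 10 mm). Axes: z up, y along the board, x across it. The green set-aside square (138 mm, flush with the board's top) is centred 170 mm from this point along -y and 35 mm lower. A readout 30 mm high stands beside the pan, 90 to 140 mm along -x.
Things that resemble listed ones, but are neither listed nor needed, are in the scene too. Leave any pink or yellow look-alike of the part that bears grey_mid alone. What is shaped like the part that bears orange_mid but yellow is not meant.

How it is judged:
By the outcome, as a careful person would: the job done as asked, in the order asked, and still so for the second after the job is handed in, with the robot touching nothing.
It also fails if it takes over 72 s, if anything falls off the work surface, if the arm or the gripper's body presses on something with over 40 N, if the wrist force passes 120 N, or if a joint passes its speed limit or range.

## Working session

There is one attempt and no reset: what is moved stays moved. The work goes in short steps, Python scripts to look and compute and a tool call to move; the robot and the scene stay as the last step left them, time stands still between calls to the robot, and variables do not carry over. Pictures are saved under pics/ and viewed, and the job is handed in when it is done.

Besides the shell and the picture viewer there is one more tool, called after "Call:" by a JSON object that holds its "fn" and its "kwargs". carry_out: Moves the arm, as the interface text tells. Its arguments: {"type":"object","properties":{"rows":{"type":"string"},"newtons":{"type":"number"}},"required":["rows"]}

```bash
mkdir -p pics; ls; python3 - <<'E'
from station import robot
import cv2,numpy as np
s=robot.get_state();print(s['t'],s['position'],s['eef_rot'],s['finger_gap'],robot.pinch_z)
for n in('top','side','wrist'):
    d=robot.snapshot(n);cv2.imwrite(f'pics/{n}0.png',d['image'])
    print(n,{k:(np.round(v,4).tolist() if k!='image' else 0) for k,v in d.items()})
E
```

```text
pics
0.0 [0.21288292 0.50676821 0.21810387] [[ 3.87375404e-01  9.21921914e-01 -5.30696232e-04]
 [ 9.21921361e-01 -3.87375755e-01 -1.01444595e-03]
 [-1.14081881e-03 -9.62887824e-05 -9.99999345e-01]] 0.9990518768449691 0.0188
top {'image': 0, 'fovy': 56.0943, 'cx': 312.5365, 'cy': 236.3921, 'R': [[-0.0159, -0.9999, -0.0038], [-0.9781, 0.0163, -0.2073], [0.2074, 0.0004, -0.9783]], 't': [-0.0392, 0.5108, 1.1458]}
side {'image': 0, 'fovy': 45.2791, 'cx': 318.635, 'cy': 252.767, 'R': [[0.9804, -0.1965, 0.0099], [-0.1425, -0.7439, -0.6529], [0.1357, 0.6387, -0.7574]], 't': [-0.5037, 0.1005, 1.3995]}
wrist {'image': 0, 'fovy': 71.4679, 'cx': 320.5146, 'cy': 244.1654, 'mount': [[1.0, 0.0001, 0.0003, 0.001], [-0.0001, 0.971, 0.239, -0.0652], [-0.0003, -0.239, 0.971, -0.1663], [0.0, 0.0, 0.0, 1.0]]}
```

View pics/top0.png

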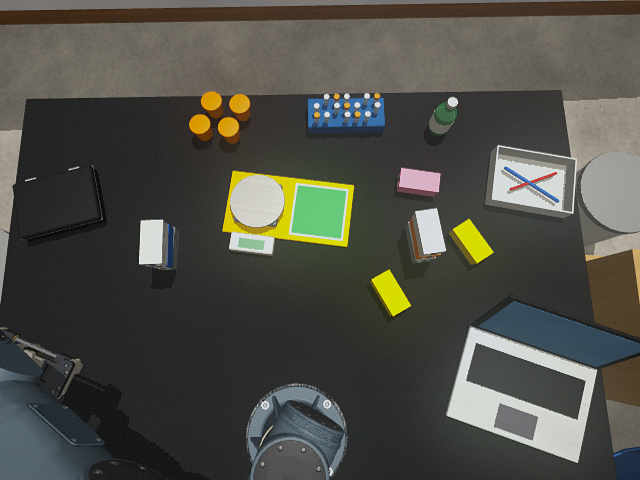

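View pics/side0.png

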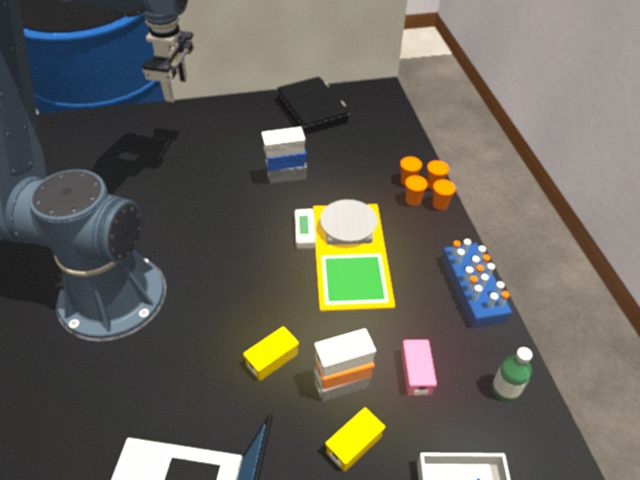

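View pics/wrist0.png

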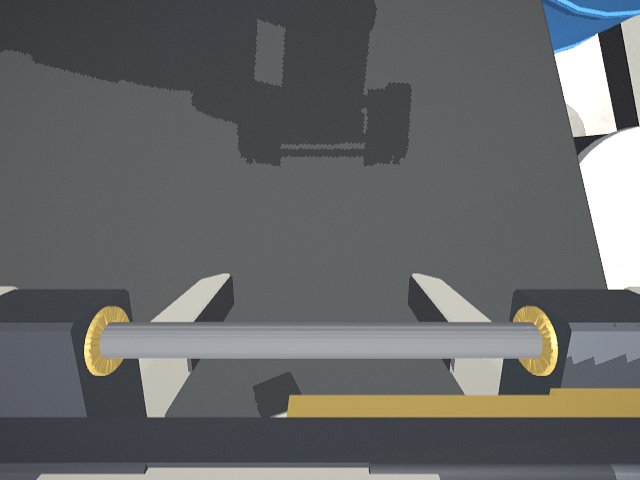

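Candidates for the white box: top image (430,232), with orange showing beneath it, or (152,243), which sits on blue. The wanted one is (430,232), side (345,350). The yellow boxes at top (390,292) and (472,241) and the pink box at (418,181) are look-alikes. The orange vials at (220,115) are not boxes. I'll check the choice in a close crop.

```bash
python3 - <<'E'
import cv2,numpy as np
a=cv2.imread('pics/top0.png')[190:280,380:500];b=cv2.imread('pics/side0.png')[320:410,300:420]
c=np.hstack([cv2.resize(x,None,fx=3.3,fy=5*0.66,interpolation=cv2.INTER_CUBIC) for x in(a,b)])
cv2.imwrite('pics/crop0.png',c)
c=cv2.resize(cv2.imread('pics/top0.png')[155:265,215:365],None,fx=5,fy=5,interpolation=cv2.INTER_CUBIC);cv2.imwrite('pics/crop1.png',c)
E
```

```text
(no output)
```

View pics/crop0.png

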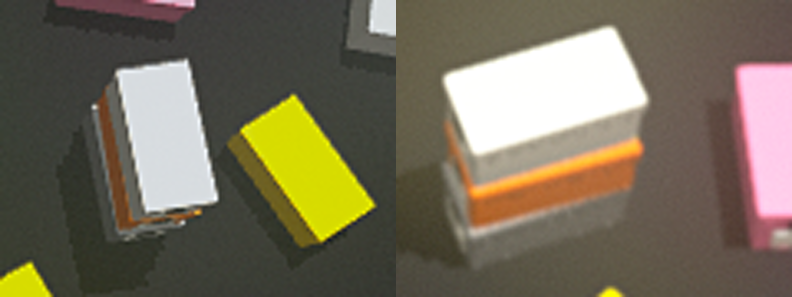

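View pics/crop1.png

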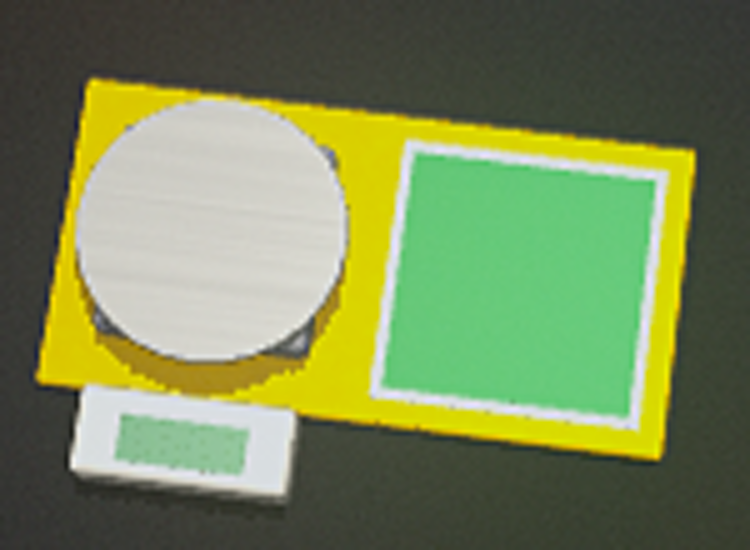

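The crops confirm it: white on orange on grey in the right-hand stack. The white top's corners in crop0 are about (117,72), (188,60), (217,203) and (143,213).

```bash
cat > h.py <<'E'
import numpy as np,cv2
from station import robot
CAL={}
def cal(d):
    f=240/np.tan(np.radians(d['fovy'])/2);return f,d['cx'],d['cy']
def unproj(d,px,z,R=None,t=None):
    f,cx,cy=cal(d);R=d['R'] if R is None else R;t=d['t'] if t is None else t
    px=np.atleast_2d(px).astype(float);r=np.c_[(px[:,0]-cx)/f,(px[:,1]-cy)/f,np.ones(len(px))]@R
    c=-np.array(R).T@np.array(t);return (c+r*((z-c[2])/r[:,2])[:,None])
def proj(d,X,R=None,t=None):
    f,cx,cy=cal(d);R=d['R'] if R is None else R;t=d['t'] if t is None else t
    c=np.atleast_2d(X)@np.array(R).T+t;return np.c_[f*c[:,0]/c[:,2]+cx,f*c[:,1]/c[:,2]+cy]
def rect(P):
    P=P[:,:2];c=P.mean(0);e=[P[(i+1)%4]-P[i] for i in range(4)]
    L=[np.linalg.norm(x)*1e3 for x in e]
    return c.round(4),np.round(L,1),[round(float(np.degrees(np.arctan2(x[1],x[0]))%180),2) for x in e]
def wristcam(s,d):
    M=np.eye(4);M[:3,:3]=s['eef_rot'];M[:3,3]=s['position'];T=np.linalg.inv(M@np.array(d['mount']))
    return T[:3,:3],T[:3,3]
E
python3 - <<'E'
from h import *
d=robot.snapshot('top')
f=lambda c,s,o:(np.array(c)+.5)/s-.5+np.array(o)
print('white',rect(unproj(d,f([(117,72),(188,60),(217,203),(143,213)],3.3,(380,190)),.15)))
print('green outer',rect(unproj(d,f([(408,142),(668,172),(636,430),(371,397)],5,(215,155)),.01)))
print('green in',rect(unproj(d,f([(415,153),(656,180),(629,418),(383,389)],5,(215,155)),.01)))
print('board',rect(unproj(d,f([(90,78),(696,150),(662,460),(37,383)],5,(215,155)),.01)))
print('pan',unproj(d,f([(212,229)],5,(215,155)),.045), unproj(d,f([(77,229),(348,229),(212,97),(212,361)],5,(215,155)),.045))
s=cv2.imread('pics/side0.png')
ds=robot.snapshot('side')
fs=lambda c:(np.array(c)-[396,0]+.5)/3.3-.5+np.array([300,320])
print('white side',rect(unproj(ds,fs([(442,76),(612,27),(648,103),(473,158)]),.15)))
E
```

```text
white (array([ 0.4984, -0.3352]), array([ 54.4, 109.9,  55.2, 107.9]), [98.88, 6.97, 96.81, 6.55])
green outer (array([ 0.5906, -0.066 ]), array([148. , 149.9, 147.4, 149.1]), [82.13, 171.4, 81.79, 171.63])
green in (array([ 0.5906, -0.066 ]), array([137. , 138.2, 136.9, 137.8]), [82.33, 172.03, 82.17, 172.1])
board (array([0.6026, 0.018 ]), array([347.4, 179.8, 348.2, 179.7]), [81.9, 172.04, 81.89, 171.79])
pan [[0.61479713 0.10240828 0.045     ]] [[0.61605115 0.17613    0.045     ]
 [0.61353443 0.02817572 0.045     ]
 [0.69068933 0.10314323 0.045     ]
 [0.54079957 0.10169167 0.045     ]]
white side (array([ 0.4961, -0.3414]), array([110. ,  56.7, 110.9,  58.4]), [7.56, 97.83, 8.41, 96.99])
```

The stack is at about (0.497,-0.338) with its long axis at about 7°. The pan is at (0.614,0.102) and green at (0.591,-0.066), with the board's y axis at 82°. Next I travel high to above the stack.

Call:
{"fn": "carry_out", "kwargs": {"rows": "16 -47 30 0.1 93;32 -95 60 0.2 93;48 -142 80 0.3 93;64 -190 80 0.4 93;80 -237 80 0.52 93"}}

```text
t: 0.75
position: [0.2866, 0.2887, 0.2988]
eef_rot: [[-0.121, 0.993, 0.002], [0.993, 0.121, 0.001], [0.001, 0.002, -1.0]]
contact_force: [1.1, -0.1, -0.1]
finger_gap: 1.004
```

Call:
{"fn": "carry_out", "kwargs": {"rows": "80 -237 0 0 93;80 -237 0 0 93;80 -237 0 0 93;80 -237 0 0 93;80 -237 0 0 93"}}

```text
t: 1.25
position: [0.3664, 0.0514, 0.2982]
eef_rot: [[-0.116, 0.993, 0.001], [0.993, 0.116, 0.0], [-0.0, 0.001, -1.0]]
contact_force: [0.9, 1.0, 0.4]
finger_gap: 1.002
```

Call:
{"fn": "carry_out", "kwargs": {"rows": "80 -237 0 0 93;80 -237 0 0 93;80 -237 0 0 93;80 -237 0 0 93;80 -237 0 0 93"}}

```text
t: 1.75
position: [0.4464, -0.1857, 0.2979]
eef_rot: [[-0.116, 0.993, 0.0], [0.993, 0.116, -0.0], [-0.0, 0.0, -1.0]]
contact_force: [1.2, 0.6, 0.7]
finger_gap: 1.0
```

Call:
{"fn": "carry_out", "kwargs": {"rows": "44 -134 -20 0 93;44 -134 -20 0 93;44 -134 -20 0 93;44 -134 -20 0 93;44 -134 -20 0 93"}}

```text
t: 2.25
position: [0.4899, -0.3176, 0.2772]
eef_rot: [[-0.115, 0.993, -0.001], [0.993, 0.115, 0.001], [0.001, -0.001, -1.0]]
contact_force: [0.7, -0.1, 0.4]
finger_gap: 1.0
```

```bash
python3 - <<'E'
from h import *
s=robot.get_state();d=robot.snapshot('wrist');cv2.imwrite('pics/w1.png',d['image'])
d2=robot.snapshot('top');cv2.imwrite('pics/t1.png',d2['image'])
print(s['t'],s['position'],s['joint_pos'])
R,t=wristcam(s,d);np.savez('w1.npz',R=R,t=t)
for a in(7,):
  for z in(.15,.1,.05):
    u=np.array([np.cos(np.radians(a)),np.sin(np.radians(a))]);v=np.array([-u[1],u[0]]);c=np.array([.4965,-.338])
    print(z,proj(d,[[*(c+i*.055*u+j*.028*v),z] for i,j in((1,1),(1,-1),(-1,-1),(-1,1))],R,t).round(0).tolist())
E
```

```text
2.25 [ 0.48994083 -0.31763923  0.27723299] [-6.54976431e-01  3.62346619e-01  1.48714427e+00  1.31607738e-04
  1.29355549e+00 -2.34135903e+00]
0.15 [[327.0, 297.0], [268.0, 298.0], [262.0, 179.0], [327.0, 179.0]]
0.1 [[326.0, 279.0], [275.0, 280.0], [271.0, 177.0], [326.0, 176.0]]
0.05 [[326.0, 265.0], [280.0, 266.0], [277.0, 175.0], [325.0, 174.0]]
```

View pics/w1.png

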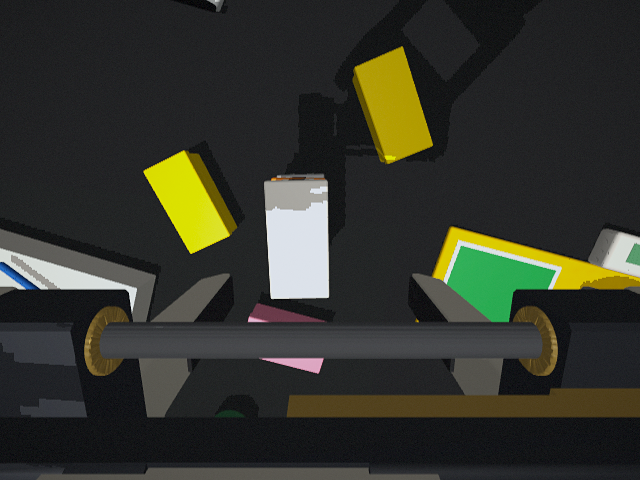

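The white top's corners in the wrist image are about (264,181), (327,181), (328,298) and (270,299), within 2 px of the prediction. A sliver of orange shows on the near side.

```bash
python3 - <<'E'
from h import *
im=cv2.imread('pics/w1.png');c=cv2.resize(im[165:310,250:345],None,fx=4,fy=4,interpolation=cv2.INTER_CUBIC)
c2=cv2.resize(cv2.imread('pics/t1.png')[195:275,395:460],None,fx=6,fy=6,interpolation=cv2.INTER_CUBIC)
o=np.zeros((580,780,3),np.uint8);o[:c.shape[0],:380]=c;o[:480,390:780]=c2;cv2.imwrite('pics/w1c.png',o)
W=np.load('w1.npz');d=robot.snapshot('wrist')
P=unproj(d,[(264.5,180.5),(327.5,180.5),(328,298),(269.5,298.5)],.15,W['R'],W['t']);print(P.round(4),rect(P))
E
```

```text
[[ 0.4464 -0.3707  0.15  ]
 [ 0.4401 -0.3165  0.15  ]
 [ 0.5483 -0.3029  0.15  ]
 [ 0.5552 -0.3577  0.15  ]] (array([ 0.4975, -0.3369]), array([ 54.5, 109.1,  55.2, 109.5]), [96.62, 7.16, 97.11, 6.8])
```

View pics/w1c.png

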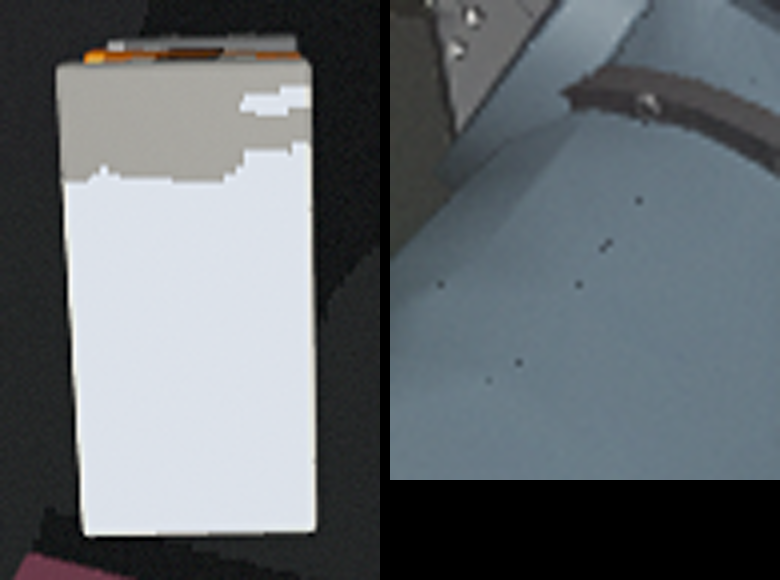

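Call:
{"fn": "carry_out", "kwargs": {"rows": "7 -19 0 0.005 93;7 -19 -40 0.005 93;7 -19 -90 0.005 93;7 -19 -110 0.005 93;7 -19 -110 0.005 93"}}

```text
t: 2.9
position: [0.4962, -0.3346, 0.1657]
eef_rot: [[-0.122, 0.992, -0.004], [0.992, 0.122, 0.003], [0.003, -0.003, -1.0]]
contact_force: [0.3, -0.3, -0.3]
finger_gap: 1.002
```

```bash
python3 - <<'E'
from h import *
s=robot.get_state();d=robot.snapshot('wrist');cv2.imwrite('pics/w2.png',d['image']);d2=robot.snapshot('side')
cv2.imwrite('pics/s2.png',cv2.resize(d2['image'][270:440,230:460],None,fx=3.3,fy=3.3,interpolation=cv2.INTER_CUBIC))
print(s['t'],s['position'])
E
```

```text
2.9 [ 0.49615689 -0.33457152  0.1657006 ]
```

View pics/w2.png

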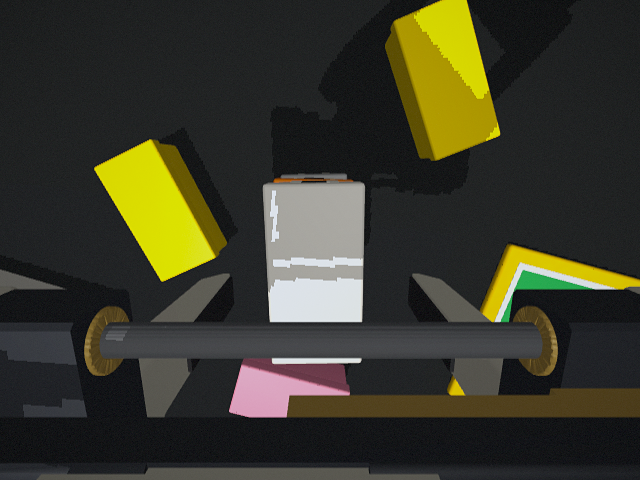

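View pics/s2.png

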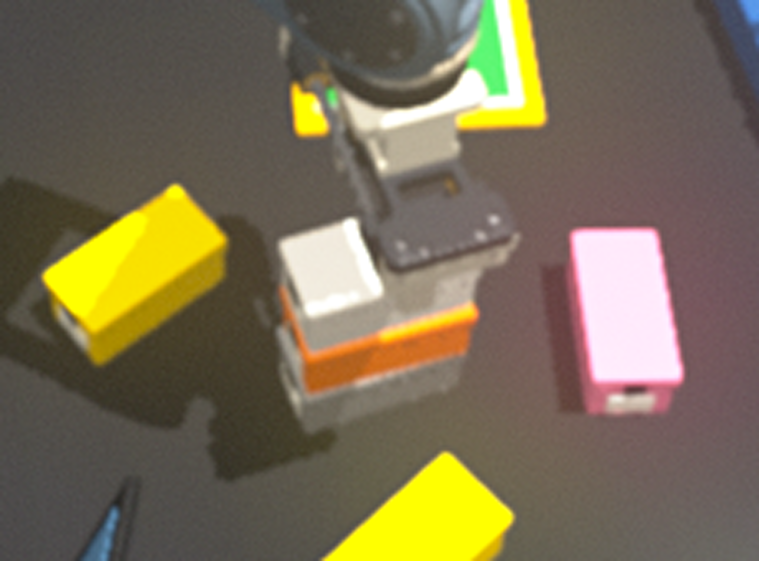

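Box is centred between the fingers to within ~2 mm. Descend and close.

Call:
{"fn": "carry_out", "kwargs": {"rows": "0 -2 -30 0 93;0 -2 -53 0 93;0 -2 -53 0 93;0 -2 -53 0 70;0 -2 -53 0 60", "newtons": 15}}

```text
t: 3.5
position: [0.4982, -0.3391, 0.1173]
eef_rot: [[-0.122, 0.993, 0.003], [0.993, 0.122, -0.002], [-0.002, 0.002, -1.0]]
contact_force: [0.2, -1.1, -0.8]
finger_gap: 0.878
```

Call:
{"fn": "carry_out", "kwargs": {"rows": "0 0 0 0 40;0 0 0 0 40;0 0 0 0 40;0 0 0 0 40;0 0 0 0 40", "newtons": 15}}

```text
t: 4.0
position: [0.4974, -0.3385, 0.1153]
eef_rot: [[-0.121, 0.993, 0.0], [0.993, 0.121, -0.0], [-0.0, 0.0, -1.0]]
contact_force: [-1.0, 0.8, 5.0]
finger_gap: 0.598
```

Call:
{"fn": "carry_out", "kwargs": {"rows": "0 0 0 0 40;0 0 0 0 40;0 0 5 0 40;0 0 15 0 40;0 0 35 0 40", "newtons": 30}}

```text
t: 4.5
position: [0.4966, -0.338, 0.1495]
eef_rot: [[-0.121, 0.993, -0.002], [0.993, 0.121, 0.002], [0.002, -0.002, -1.0]]
contact_force: [0.1, -0.2, -2.7]
finger_gap: 0.603
```

```bash
python3 - <<'E'
from h import *
s=robot.get_state();d=robot.snapshot('wrist');cv2.imwrite('pics/w3.png',d['image']);d2=robot.snapshot('side')
cv2.imwrite('pics/s3.png',cv2.resize(d2['image'][270:440,230:460],None,fx=3.3,fy=3.3,interpolation=cv2.INTER_CUBIC))
print(s['t'],s['position'],s['contact_force'])
E
```

```text
4.5 [ 0.49656946 -0.33796864  0.14946787] [ 0.1399753  -0.2337047  -2.65869903]
```

View pics/s3.png

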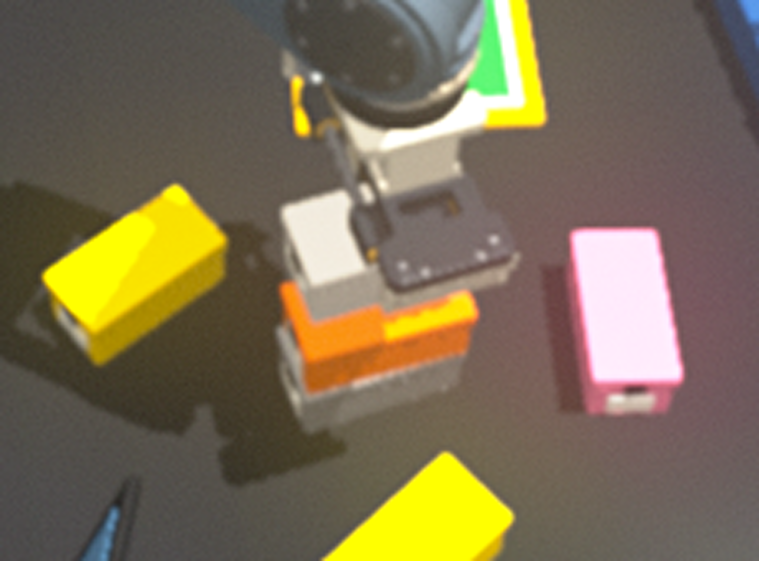

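Only the white box lifted; the orange and grey boxes look undisturbed. On to the green square.

Call:
{"fn": "carry_out", "kwargs": {"rows": "0 10 20 0 40;15 50 30 -0.06 40;32 98 30 -0.13 40;50 145 30 -0.2 40;66 192 30 -0.26 40"}}

```text
t: 5.1
position: [0.5632, -0.1455, 0.1796]
eef_rot: [[0.141, 0.99, -0.0], [0.99, -0.141, 0.0], [0.0, -0.0, -1.0]]
contact_force: [0.6, -0.8, -2.4]
finger_gap: 0.6
```

Call:
{"fn": "carry_out", "kwargs": {"rows": "14 40 0 0 40;28 80 -20 0 40;28 80 -40 0 40;28 80 -60 0 40;28 80 -60 0 40"}}

```text
t: 5.6
position: [0.5893, -0.0667, 0.117]
eef_rot: [[0.137, 0.991, -0.005], [0.991, -0.137, 0.001], [0.0, -0.005, -1.0]]
contact_force: [0.6, -0.2, -1.6]
finger_gap: 0.603
```

```bash
python3 - <<'E'
from h import *
s=robot.get_state();d=robot.snapshot('wrist');cv2.imwrite('pics/w4.png',d['image']);d2=robot.snapshot('side')
cv2.imwrite('pics/s4.png',cv2.resize(d2['image'][170:340,230:460],None,fx=3.3,fy=3.3,interpolation=cv2.INTER_CUBIC))
print(s['t'],s['position'],s['contact_force'],np.degrees(np.arctan2(s['eef_rot'][1][0],s['eef_rot'][0][0])))
E
```

```text
5.6 [ 0.58931421 -0.06667102  0.11704928] [ 0.60788451 -0.20500405 -1.58139493] 82.10449512876598
```

View pics/w4.png

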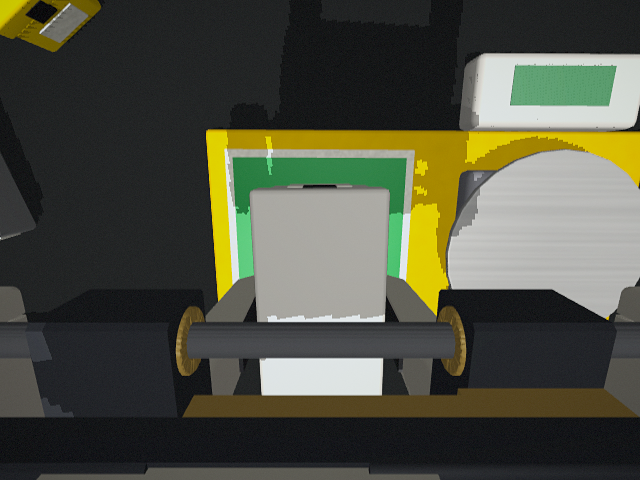

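View pics/s4.png

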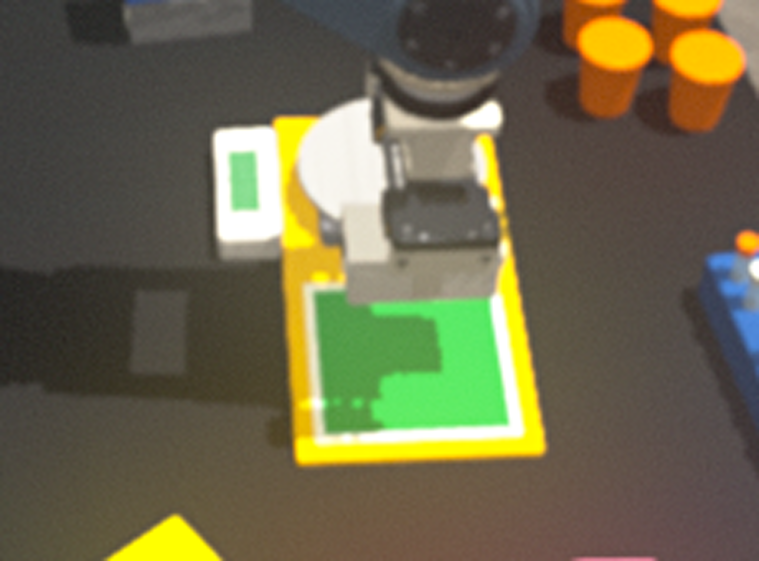

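Call:
{"fn": "carry_out", "kwargs": {"rows": "0 0 -35 0 40;0 0 -65 0 40;0 0 -80 0 40;0 0 -84 0 40;0 0 -86 0 40"}}

```text
t: 6.2
position: [0.5916, -0.0676, 0.0349]
eef_rot: [[0.138, 0.99, 0.001], [0.99, -0.138, -0.0], [-0.0, 0.001, -1.0]]
contact_force: [0.6, -0.2, -2.0]
finger_gap: 0.6
```

Call:
{"fn": "carry_out", "kwargs": {"rows": "0 0 -1 0 40;0 0 -2 0 40;0 0 -3 0 40;0 0 -3 0 40"}}

```text
t: 6.6
position: [0.5911, -0.0673, 0.0313]
eef_rot: [[0.138, 0.99, 0.0], [0.99, -0.138, -0.0], [-0.0, 0.0, -1.0]]
contact_force: [-0.6, -0.3, -1.9]
finger_gap: 0.6
```

Call:
{"fn": "carry_out", "kwargs": {"rows": "0 0 -1 0 40;0 0 -2 0 40;0 0 -3 0 40;0 0 -3 0 40;0 0 -3 0 40"}}

```text
t: 7.1
position: [0.5909, -0.0673, 0.0279]
eef_rot: [[0.138, 0.99, -0.0], [0.99, -0.138, 0.0], [-0.0, -0.0, -1.0]]
contact_force: [0.2, 0.1, -2.2]
finger_gap: 0.6
```

Call:
{"fn": "carry_out", "kwargs": {"rows": "0 0 -1 0 40;0 0 -2 0 40;0 0 -2 0 40;0 0 -2 0 40"}}

```text
t: 7.5
position: [0.5909, -0.0673, 0.0259]
eef_rot: [[0.138, 0.99, -0.0], [0.99, -0.138, 0.0], [0.0, -0.0, -1.0]]
contact_force: [-0.0, -0.0, -1.7]
finger_gap: 0.6
```

Call:
{"fn": "carry_out", "kwargs": {"rows": "0 0 -0.7 0 40;0 0 -1.4 0 40;0 0 -1.4 0 40"}}

```text
t: 7.8
position: [0.5911, -0.0673, 0.0254]
eef_rot: [[0.138, 0.99, 0.0], [0.99, -0.138, -0.0], [-0.0, 0.0, -1.0]]
contact_force: [-3.8, 0.5, 7.4]
finger_gap: 0.601
```

Contact with the board. Release and rise; open moderately first.

Call:
{"fn": "carry_out", "kwargs": {"rows": "0 0 0.5 0 65;0 0 0.5 0 93;0 0 0.5 0 93;0 0 0.5 0 93;0 0 10 0 93"}}

```text
t: 8.3
position: [0.5902, -0.0672, 0.0338]
eef_rot: [[0.138, 0.99, -0.002], [0.99, -0.138, 0.0], [0.0, -0.002, -1.0]]
contact_force: [-0.4, 0.5, -0.4]
finger_gap: 0.975
```

Call:
{"fn": "carry_out", "kwargs": {"rows": "0 0 30 0 93;0 0 70 0 93;0 0 110 0 93;0 0 150 0 93;-14 -40 170 0.05 93"}}

```text
t: 8.8
position: [0.5787, -0.1052, 0.2089]
eef_rot: [[0.084, 0.996, 0.005], [0.996, -0.084, -0.001], [-0.0, 0.005, -1.0]]
contact_force: [-0.3, -2.3, 0.4]
finger_gap: 0.999
```

```bash
python3 - <<'E'
from h import *
s=robot.get_state();d=robot.snapshot('wrist');cv2.imwrite('pics/w5.png',d['image'])
R,t=wristcam(s,d);np.savez('w5.npz',R=R,t=t)
print(s['t'],s['position'],s['contact_force'])
E
```

```text
8.8 [ 0.57871808 -0.10520356  0.20892447] [-0.34841372 -2.32681786  0.38331803]
```

View pics/w5.png

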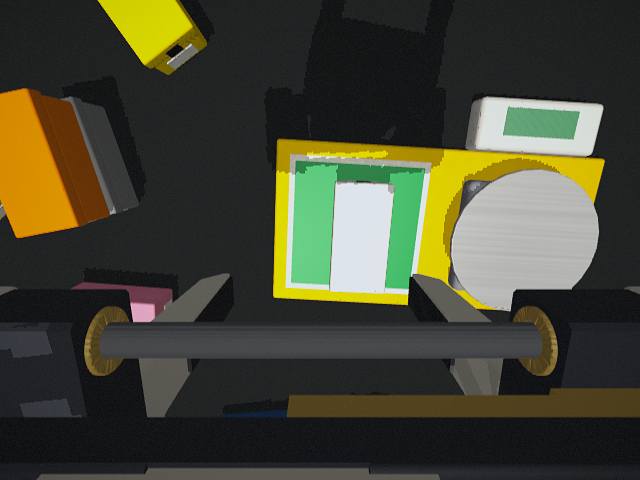

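The white box lies flat inside the green square at wrist px about (362,238). The orange box is on the grey one at left. Back above the stack for the orange.

Call:
{"fn": "carry_out", "kwargs": {"rows": "-16 -46 10 0.05 93;-32 -92 20 0.1 93;-48 -138 25 0.15 93;-64 -184 25 0.21 93;-80 -230 25 0.21 93"}}

```text
t: 9.35
position: [0.496, -0.339, 0.2303]
eef_rot: [[-0.123, 0.992, 0.001], [0.992, 0.123, -0.0], [-0.001, 0.001, -1.0]]
contact_force: [0.8, -0.2, -0.6]
finger_gap: 1.001
```

Call:
{"fn": "carry_out", "kwargs": {"rows": "0 0 0 0 93;0 0 0 0 93"}}

```text
t: 9.55
position: [0.4964, -0.3379, 0.2297]
eef_rot: [[-0.119, 0.993, -0.0], [0.993, 0.119, 0.0], [0.0, -0.0, -1.0]]
contact_force: [-0.1, 0.0, -0.6]
finger_gap: 1.003
```

```bash
python3 - <<'E'
from h import *
s=robot.get_state();d=robot.snapshot('wrist');cv2.imwrite('pics/w6.png',d['image'])
R,t=wristcam(s,d);np.savez('w6.npz',R=R,t=t)
print(s['t'],s['position'],np.degrees(np.arctan2(s['eef_rot'][1][0],s['eef_rot'][0][0])))
cv2.imwrite('pics/w6c.png',cv2.resize(d['image'][160:300,250:380],None,fx=4,fy=4,interpolation=cv2.INTER_CUBIC))
E
```

```text
9.55 [ 0.49642751 -0.3378673   0.22966348] 96.84095348662149
```

View pics/w6.png

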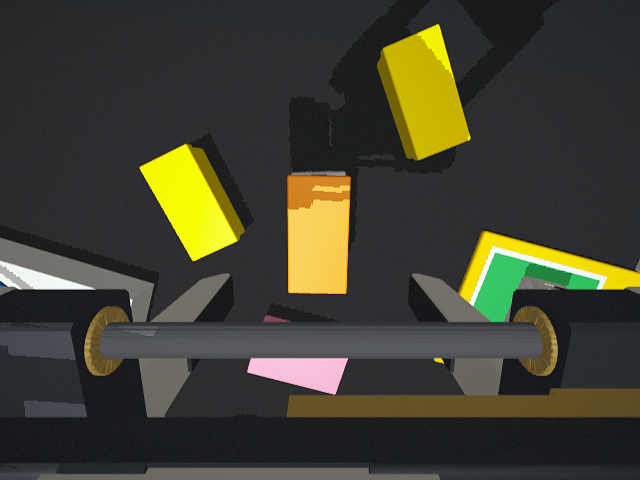

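View pics/w6c.png

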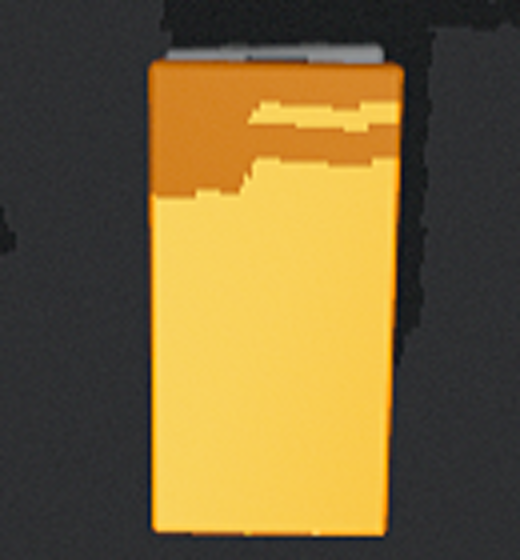

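```bash
python3 - <<'E'
from h import *
W=np.load('w6.npz');d=robot.snapshot('wrist')
c=(np.array([(148,62),(403,65),(386,536),(153,533)])+.5)/4-.5+[250,160]
P=unproj(d,c,.10,W['R'],W['t']);print(rect(P))
s=robot.get_state();print(s['t'],s['position'])
for z in(.1,):print(proj(d,[[.4965,-.338,z]],W['R'],W['t']))
E
```

```text
(array([ 0.498 , -0.3395]), array([ 55.4, 109.5,  55.2, 109.4]), [96.19, 5.97, 96.04, 6.08])
9.65 [ 0.49720905 -0.33636765  0.22968926]
[[319.54424784 235.54278681]]
```

Call:
{"fn": "carry_out", "kwargs": {"rows": "1 -2 -40 -0.012 93;1 -2 -85 -0.012 93;1 -2 -125 -0.012 93;1 -2 -155 -0.012 93;1 -2 -166 -0.012 93"}}

```text
t: 10.15
position: [0.4974, -0.337, 0.0609]
eef_rot: [[-0.111, 0.994, -0.003], [0.994, 0.111, 0.003], [0.003, -0.003, -1.0]]
contact_force: [-0.4, -0.1, 0.6]
finger_gap: 1.0
```

Call:
{"fn": "carry_out", "kwargs": {"rows": "0 0 0 0 93;0 0 0 0 70;0 0 0 0 40;0 0 0 0 40;0 0 0 0 40", "newtons": 15}}

```text
t: 10.65
position: [0.4982, -0.3396, 0.0644]
eef_rot: [[-0.109, 0.994, 0.001], [0.994, 0.109, -0.001], [-0.001, 0.001, -1.0]]
contact_force: [-0.4, 0.4, 0.5]
finger_gap: 0.705
```

Call:
{"fn": "carry_out", "kwargs": {"rows": "0 0 0 0 40;0 0 0 0 40;0 0 0 0 40;0 0 0 0 40", "newtons": 30}}

```text
t: 11.05
position: [0.4981, -0.3395, 0.0639]
eef_rot: [[-0.109, 0.994, 0.0], [0.994, 0.109, -0.0], [-0.0, 0.0, -1.0]]
contact_force: [-1.3, 0.5, 5.2]
finger_gap: 0.597
```

Call:
{"fn": "carry_out", "kwargs": {"rows": "0 0 5 0 40;0 0 15 0 40;0 0 40 0 40;0 0 80 0 40;0 0 120 0 40"}}

```text
t: 11.55
position: [0.4975, -0.339, 0.185]
eef_rot: [[-0.109, 0.994, -0.001], [0.994, 0.109, 0.001], [0.001, -0.001, -1.0]]
contact_force: [0.5, 0.1, -1.4]
finger_gap: 0.6
```

```bash
python3 - <<'E'
from h import *
d2=robot.snapshot('side')
cv2.imwrite('pics/s7.png',cv2.resize(d2['image'][240:440,230:460],None,fx=3,fy=3,interpolation=cv2.INTER_CUBIC))
E
```

```text
(no output)
```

View pics/s7.png

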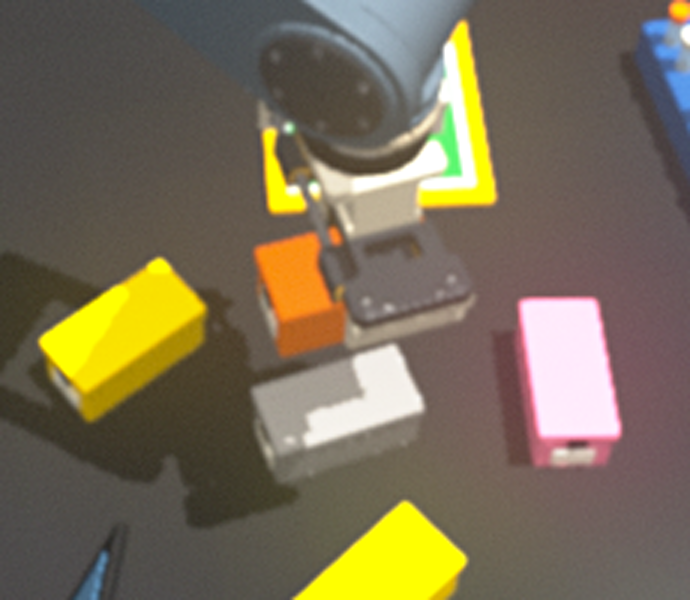

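Orange lifted alone, and the grey stayed put. Now to the pan.

Call:
{"fn": "carry_out", "kwargs": {"rows": "12 46 10 -0.05 40;24 92 20 -0.1 40;36 138 20 -0.15 40;48 184 20 -0.2 40;60 228 20 -0.25 40"}}

```text
t: 12.1
position: [0.558, -0.1093, 0.2041]
eef_rot: [[0.142, 0.99, 0.0], [0.99, -0.142, -0.0], [-0.0, 0.0, -1.0]]
contact_force: [0.4, 0.6, -2.0]
finger_gap: 0.602
```

Call:
{"fn": "carry_out", "kwargs": {"rows": "12 46 0 0 40;24 92 0 0 40;36 138 0 0 40;48 184 -10 0 40;57 214 -30 0 40"}}

```text
t: 12.6
position: [0.6159, 0.1059, 0.1749]
eef_rot: [[0.138, 0.99, 0.003], [0.99, -0.138, 0.001], [0.001, 0.003, -1.0]]
contact_force: [0.4, 0.0, -2.3]
finger_gap: 0.601
```

Call:
{"fn": "carry_out", "kwargs": {"rows": "0 0 -20 0 40;0 0 -30 0 40;0 0 -30 0 40"}}

```text
t: 12.9
position: [0.6141, 0.1023, 0.1424]
eef_rot: [[0.14, 0.99, -0.003], [0.99, -0.14, -0.0], [-0.001, -0.002, -1.0]]
contact_force: [-0.6, -0.3, -3.2]
finger_gap: 0.604
```

```bash
python3 - <<'E'
from h import *
s=robot.get_state();d=robot.snapshot('wrist');cv2.imwrite('pics/w8.png',d['image']);d2=robot.snapshot('side')
cv2.imwrite('pics/s8.png',cv2.resize(d2['image'][140:340,250:450],None,fx=3,fy=3,interpolation=cv2.INTER_CUBIC))
print(s['t'],s['position'],np.degrees(np.arctan2(s['eef_rot'][1][0],s['eef_rot'][0][0])))
E
```

```text
12.9 [0.6141416  0.10228277 0.14243594] 81.94305026842726
```

View pics/w8.png

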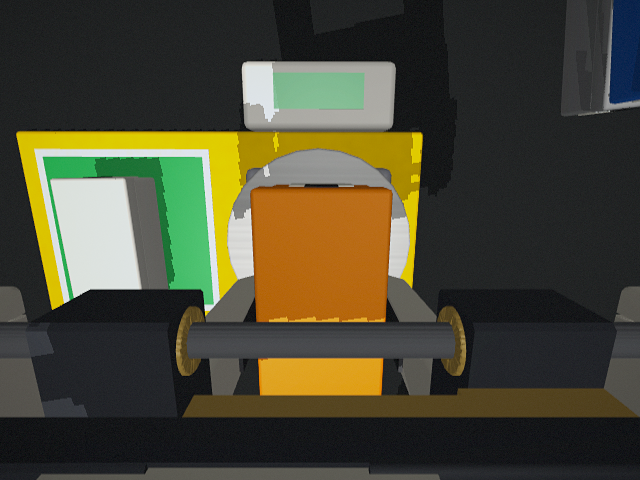

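View pics/s8.png

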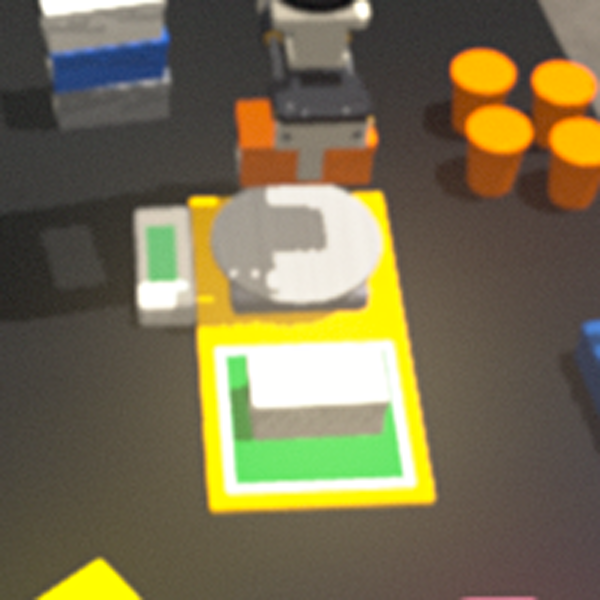

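Call:
{"fn": "carry_out", "kwargs": {"rows": "0 0 -35 0 40;0 0 -60 0 40;0 0 -73 0 40;0 0 -77 0 40;0 0 -77 0 40"}}

```text
t: 13.5
position: [0.6155, 0.1025, 0.0673]
eef_rot: [[0.14, 0.99, 0.001], [0.99, -0.14, 0.0], [0.0, 0.001, -1.0]]
contact_force: [1.0, -0.8, -2.1]
finger_gap: 0.599
```

Call:
{"fn": "carry_out", "kwargs": {"rows": "0 0 -1 0 40;0 0 -2 0 40;0 0 -3 0 40;0 0 -3 0 40;0 0 -3 0 40"}}

```text
t: 14.0
position: [0.615, 0.1027, 0.0637]
eef_rot: [[0.14, 0.99, 0.0], [0.99, -0.14, 0.0], [0.0, 0.0, -1.0]]
contact_force: [-0.2, 0.2, -1.9]
finger_gap: 0.601
```

Call:
{"fn": "carry_out", "kwargs": {"rows": "0 0 -1 0 40;0 0 -2 0 40;0 0 -3 0 40;0 0 -3 0 40;0 0 -3 0 40"}}

```text
t: 14.5
position: [0.6149, 0.1027, 0.0605]
eef_rot: [[0.14, 0.99, -0.0], [0.99, -0.14, -0.0], [-0.0, -0.0, -1.0]]
contact_force: [0.1, 1.0, -2.7]
finger_gap: 0.602
```

Call:
{"fn": "carry_out", "kwargs": {"rows": "0 0 -0.7 0 40;0 0 -1.4 0 40;0 0 -1.4 0 40"}}

```text
t: 14.8
position: [0.6149, 0.1027, 0.0591]
eef_rot: [[0.14, 0.99, -0.0], [0.99, -0.14, -0.0], [-0.0, -0.0, -1.0]]
contact_force: [0.4, -0.7, -2.2]
finger_gap: 0.597
```

Call:
{"fn": "carry_out", "kwargs": {"rows": "0 0 -0.7 0 40;0 0 -1.2 0 40;0 0 -1.2 0 40"}}

```text
t: 15.1
position: [0.615, 0.1027, 0.059]
eef_rot: [[0.14, 0.99, 0.0], [0.99, -0.14, -0.0], [-0.0, 0.0, -1.0]]
contact_force: [-4.8, -0.4, 9.6]
finger_gap: 0.601
```

Call:
{"fn": "carry_out", "kwargs": {"rows": "0 0 0.5 0 65;0 0 0.5 0 93;0 0 0.5 0 93;0 0 0.5 0 93;0 0 10 0 93"}}

```text
t: 15.6
position: [0.6142, 0.1026, 0.0671]
eef_rot: [[0.14, 0.99, -0.002], [0.99, -0.14, -0.0], [-0.0, -0.002, -1.0]]
contact_force: [-0.7, -0.3, -0.0]
finger_gap: 0.972
```

Call:
{"fn": "carry_out", "kwargs": {"rows": "0 0 40 0 93;0 0 80 0 93;0 0 110 0 93;-6 -42 140 0 93;-13 -90 140 0 93"}}

```text
t: 16.1
position: [0.6035, 0.013, 0.2127]
eef_rot: [[0.137, 0.991, 0.007], [0.991, -0.137, -0.0], [0.001, 0.007, -1.0]]
contact_force: [0.6, -1.0, -0.5]
finger_gap: 0.996
```

Call:
{"fn": "carry_out", "kwargs": {"rows": "-6 -40 0 0 93;-11 -78 0 0 93;-11 -78 0 0 93;-11 -78 0 0 93"}}

```text
t: 16.5
position: [0.591, -0.0656, 0.2085]
eef_rot: [[0.141, 0.99, 0.001], [0.99, -0.141, 0.0], [0.0, 0.001, -1.0]]
contact_force: [0.5, 0.1, 0.1]
finger_gap: 0.999
```

```bash
python3 - <<'E'
from h import *
s=robot.get_state();d=robot.snapshot('wrist');cv2.imwrite('pics/w9.png',d['image'])
R,t=wristcam(s,d);np.savez('w9.npz',R=R,t=t)
print(s['t'],s['position'],np.degrees(np.arctan2(s['eef_rot'][1][0],s['eef_rot'][0][0])))
E
```

```text
16.5 [ 0.590969   -0.06563385  0.20853947] 81.87054000298555
```

View pics/w9.png

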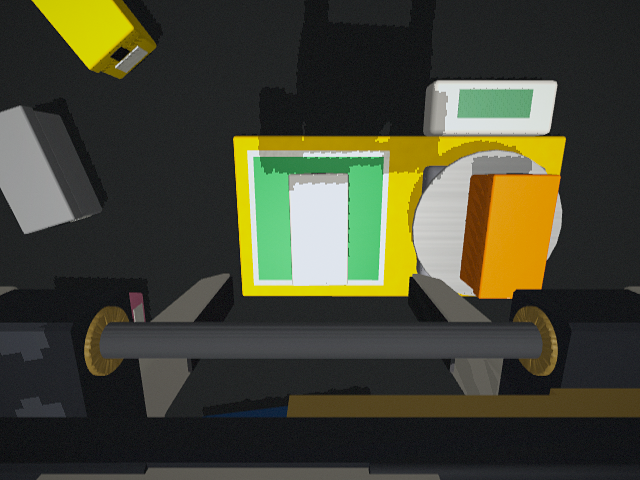

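Orange sits on the pan and white on the green square. Before regrasping, I'll measure the grey box from directly above.

Call:
{"fn": "carry_out", "kwargs": {"rows": "-17 -49 0 0.05 93;-34 -98 0 0.1 93;-51 -147 0 0.15 93;-68 -196 0 0.2 93;-84 -245 0 0.245 93"}}

```text
t: 17.05
position: [0.5097, -0.3021, 0.2083]
eef_rot: [[-0.108, 0.994, 0.0], [0.994, 0.108, -0.0], [-0.0, 0.0, -1.0]]
contact_force: [0.8, 0.7, 0.5]
finger_gap: 1.0
```

Call:
{"fn": "carry_out", "kwargs": {"rows": "-9 -27 -20 0.005 93;-9 -27 -35 0.005 93;-9 -27 -35 0.005 93;-9 -27 -35 0.005 93;-9 -27 -35 0.005 93"}}

```text
t: 17.55
position: [0.5018, -0.3278, 0.174]
eef_rot: [[-0.111, 0.994, 0.001], [0.994, 0.111, -0.001], [-0.001, 0.001, -1.0]]
contact_force: [0.5, 0.2, 0.3]
finger_gap: 1.002
```

```bash
python3 - <<'E'
from h import *
s=robot.get_state();d=robot.snapshot('wrist');cv2.imwrite('pics/w10.png',d['image'])
R,t=wristcam(s,d);np.savez('w10.npz',R=R,t=t)
print(s['t'],s['position'],np.degrees(np.arctan2(s['eef_rot'][1][0],s['eef_rot'][0][0])))
cv2.imwrite('pics/w10c.png',cv2.resize(d['image'][160:300,250:380],None,fx=4,fy=4,interpolation=cv2.INTER_CUBIC))
im=cv2.imread('pics/w9.png');cv2.imwrite('pics/w9c.png',cv2.resize(im[160:300,255:385],None,fx=4,fy=4,interpolation=cv2.INTER_CUBIC))
E
```

```text
17.55 [ 0.50175961 -0.32783484  0.17401468] 96.3754076621872
```

View pics/w10.png

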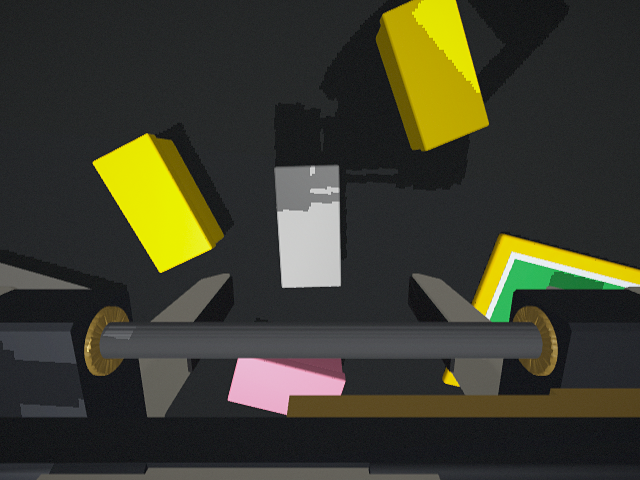

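View pics/w10c.png

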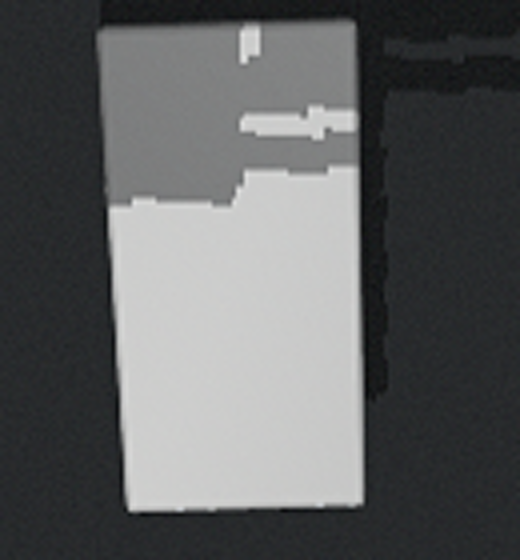

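View pics/w9c.png

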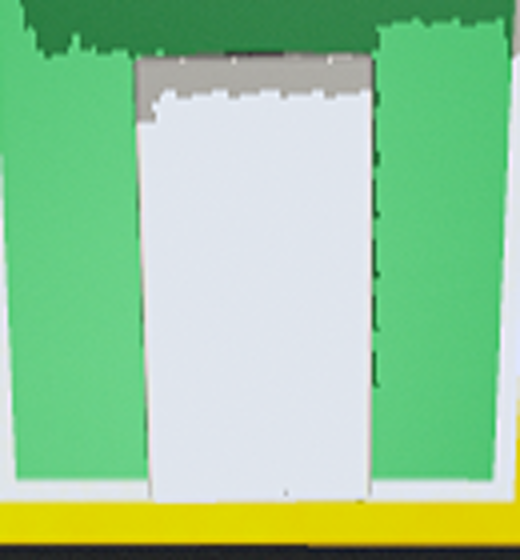

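```bash
cat >> h.py <<'E'
def fit(d,c,z,R,t):
    from scipy.optimize import least_squares
    c=np.array(c,float)
    def X(p):
        u=np.array([np.cos(p[2]),np.sin(p[2])]);v=np.array([-u[1],u[0]])
        return np.array([[*(p[:2]+i*.055*u+j*.028*v),z] for i,j in((-1,-1),(-1,1),(1,1),(1,-1))])
    P=unproj(d,c,z,R,t)
    r=least_squares(lambda p:(proj(d,X(p),R,t)-c).ravel(),[*P[:,:2].mean(0),.1])
    return r.x[:2].round(4),np.degrees(r.x[2]).round(2),r.fun.round(1)
E
python3 - <<'E'
from h import *
d=robot.snapshot('wrist')
for n,c,o,z in(('w10',[(98,28),(355,20),(363,505),(128,512)],(250,160),.05),('w9',[(135,55),(373,55),(370,500),(151,498)],(255,160),.06),('w6',[(148,62),(403,65),(386,536),(153,533)],(250,160),.1)):
    W=np.load(n+'.npz');p=(np.array(c)+.5)/4-.5+o
    print(n,fit(d,p,z,W['R'],W['t']),rect(unproj(d,p,z,W['R'],W['t'])))
E
```

```text
w10 (array([ 0.4959, -0.3384]), np.float64(8.11), array([-0.9, -0.4,  0.9, -0.4,  0.9,  0.5, -0.8,  0.5])) (array([ 0.4958, -0.3384]), array([ 54.5, 109.2,  54.4, 109.2]), [98.12, 8.09, 98.21, 8.11])
w9 (array([ 0.5907, -0.0661]), np.float64(-7.56), array([-0.4, -0.2,  0.8, -0.8,  0.4,  0.1, -0.8,  1.2])) (array([ 0.5906, -0.0661]), array([ 55. , 109.1,  54.9, 108.6]), [81.88, 172.61, 81.31, 172.67])
w6 (array([ 0.498 , -0.3395]), np.float64(6.04), array([-0.3, -0.3,  0.3, -0.2,  0.4,  0.3, -0.4,  0.3])) (array([ 0.498 , -0.3395]), array([ 55.4, 109.5,  55.2, 109.4]), [96.19, 5.97, 96.04, 6.08])
```

Grey is at (0.4959,-0.3384), yaw 8.1°. White is at (0.5907,-0.0661), yaw -7.6°. Return for the white.

Call:
{"fn": "carry_out", "kwargs": {"rows": "16 47 15 -0.05 93;32 94 25 -0.1 93;48 141 25 -0.15 93;64 188 25 -0.2 93;80 235 25 -0.245 93"}}

```text
t: 18.15
position: [0.5809, -0.0926, 0.1989]
eef_rot: [[0.136, 0.991, 0.001], [0.991, -0.136, -0.0], [-0.0, 0.001, -1.0]]
contact_force: [0.9, -0.2, 0.6]
finger_gap: 0.997
```

Call:
{"fn": "carry_out", "kwargs": {"rows": "9 26 0 0 93;9 26 -40 0 93;9 26 -70 0 93;9 26 -90 0 93;9 26 -90 0 93"}}

```text
t: 18.65
position: [0.5881, -0.0682, 0.1059]
eef_rot: [[0.134, 0.991, -0.004], [0.991, -0.134, 0.001], [0.0, -0.004, -1.0]]
contact_force: [-0.4, 0.3, -0.2]
finger_gap: 0.999
```

```bash
python3 - <<'E'
from h import *
s=robot.get_state();d=robot.snapshot('wrist');cv2.imwrite('pics/w11.png',d['image'])
print(s['t'],s['position'],np.degrees(np.arctan2(s['eef_rot'][1][0],s['eef_rot'][0][0])))
E
```

```text
18.65 [ 0.58810034 -0.06818013  0.10594825] 82.28870870411642
```

View pics/w11.png

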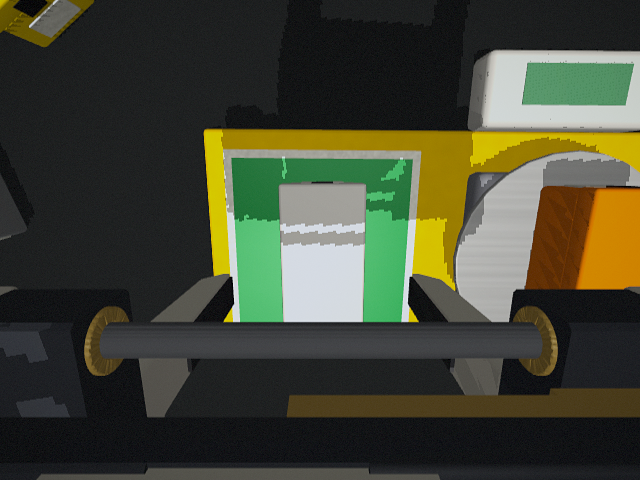

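Centred, aligned. Descend and grip.

Call:
{"fn": "carry_out", "kwargs": {"rows": "0 0 -35 0 93;0 0 -65 0 93;0 0 -76 0 93;0 0 -76 0 93;0 0 -76 0 70", "newtons": 15}}

```text
t: 19.2
position: [0.5904, -0.0691, 0.0337]
eef_rot: [[0.135, 0.991, 0.002], [0.991, -0.135, -0.0], [-0.0, 0.002, -1.0]]
contact_force: [-0.1, 0.3, -1.0]
finger_gap: 0.951
```

Call:
{"fn": "carry_out", "kwargs": {"rows": "0 0 0 0 50;0 0 0 0 40;0 0 0 0 40;0 0 0 0 40;0 0 0 0 40", "newtons": 15}}

```text
t: 19.7
position: [0.5895, -0.0689, 0.0323]
eef_rot: [[0.135, 0.991, 0.0], [0.991, -0.135, 0.0], [0.0, 0.0, -1.0]]
contact_force: [-0.0, 1.1, 3.9]
finger_gap: 0.605
```

Call:
{"fn": "carry_out", "kwargs": {"rows": "0 0 0 0 40;0 0 0 0 40;0 0 0 0 40", "newtons": 30}}

```text
t: 20.0
position: [0.5895, -0.0689, 0.0323]
eef_rot: [[0.135, 0.991, 0.0], [0.991, -0.135, 0.0], [0.0, 0.0, -1.0]]
contact_force: [-1.4, 1.5, 6.1]
finger_gap: 0.598
```

Call:
{"fn": "carry_out", "kwargs": {"rows": "0 0 5 0 40;0 0 20 0 40;0 0 55 0 40;0 0 95 0 40;-15 -42 120 0.04 40"}}

```text
t: 20.5
position: [0.5763, -0.1078, 0.1552]
eef_rot: [[0.091, 0.996, 0.004], [0.996, -0.091, -0.0], [0.0, 0.004, -1.0]]
contact_force: [0.7, -0.5, -1.7]
finger_gap: 0.6
```

Call:
{"fn": "carry_out", "kwargs": {"rows": "-16 -45 0 0.05 40;-32 -90 0 0.1 40;-48 -135 0 0.15 40;-64 -180 0 0.2 40;-80 -228 0 0.237 40"}}

```text
t: 21.0
position: [0.4939, -0.3391, 0.1525]
eef_rot: [[-0.143, 0.99, 0.0], [0.99, 0.143, -0.0], [-0.0, 0.0, -1.0]]
contact_force: [0.7, -0.2, -2.5]
finger_gap: 0.601
```

Call:
{"fn": "carry_out", "kwargs": {"rows": "0 0 -10 0 40;0 0 -30 0 40;0 0 -30 0 40;0 0 -30 0 40;0 0 -30 0 40"}}

```text
t: 21.5
position: [0.4954, -0.3373, 0.1226]
eef_rot: [[-0.142, 0.99, 0.001], [0.99, 0.142, -0.001], [-0.001, 0.001, -1.0]]
contact_force: [0.8, -0.4, -1.5]
finger_gap: 0.602
```

```bash
python3 - <<'E'
from h import *
s=robot.get_state();d=robot.snapshot('wrist');cv2.imwrite('pics/w12.png',d['image']);d2=robot.snapshot('side')
R,t=wristcam(s,d);np.savez('w12.npz',R=R,t=t)
cv2.imwrite('pics/s12.png',cv2.resize(d2['image'][270:440,230:460],None,fx=3.3,fy=3.3,interpolation=cv2.INTER_CUBIC))
print(s['t'],s['position'],np.degrees(np.arctan2(s['eef_rot'][1][0],s['eef_rot'][0][0])))
E
```

```text
21.5 [ 0.49542985 -0.33731317  0.12258687] 98.15576029664126
```

View pics/w12.png

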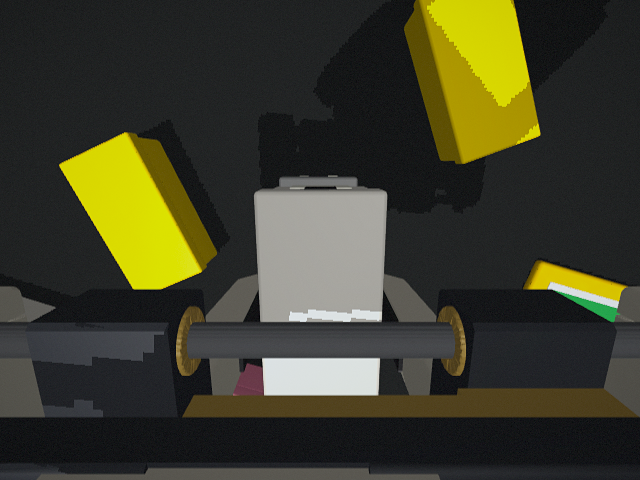

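View pics/s12.png

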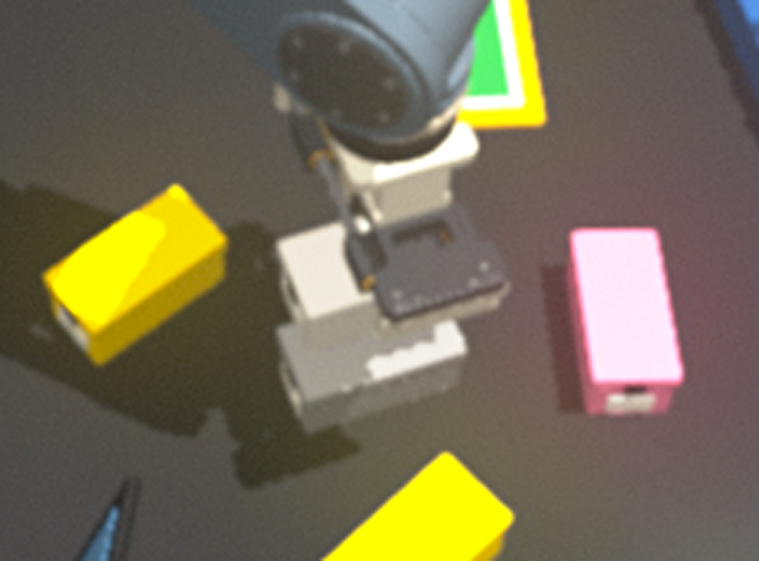

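```bash
python3 - <<'E'
from h import *
d=robot.snapshot('wrist');im=d['image'];cv2.imwrite('pics/w12c.png',cv2.resize(im[165:215,240:400],None,fx=5,fy=5,interpolation=cv2.INTER_CUBIC))
s=robot.get_state();print(s['position'])
E
```

```text
[ 0.49524972 -0.33738477  0.12222781]
```

View pics/w12c.png

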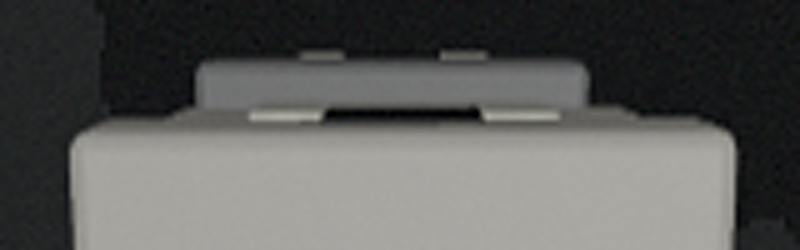

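Laterally, the white is about 1.7 mm towards +y of the grey, which agrees with the pose reading. I'll correct that and descend.

Call:
{"fn": "carry_out", "kwargs": {"rows": "-0.8 -1.7 -15 0 40;-0.8 -1.7 -30 0 40;-0.8 -1.7 -42 0 40;-0.8 -1.7 -42 0 40;-0.8 -1.7 -42 0 40"}}

```text
t: 22.15
position: [0.4939, -0.3391, 0.0789]
eef_rot: [[-0.141, 0.99, -0.001], [0.99, 0.141, 0.001], [0.001, -0.001, -1.0]]
contact_force: [-0.5, -0.3, -2.2]
finger_gap: 0.593
```

```bash
python3 - <<'E'
from h import *
s=robot.get_state();d=robot.snapshot('wrist');d2=robot.snapshot('side')
a=cv2.resize(d['image'][165:215,240:400],None,fx=4.5,fy=4.5,interpolation=cv2.INTER_CUBIC)
b=cv2.resize(d2['image'][325:400,300:420],None,fx=4.5,fy=4.5,interpolation=cv2.INTER_CUBIC)
o=np.zeros((570,720,3),np.uint8);o[:225]=a;o[230:230+b.shape[0],:540]=b;cv2.imwrite('pics/w13.png',o)
print(s['t'],s['position'],s['contact_force'],np.degrees(np.arctan2(s['eef_rot'][1][0],s['eef_rot'][0][0])))
E
```

```text
22.15 [ 0.49392326 -0.33906026  0.0788849 ] [-0.54433924 -0.3250327  -2.20360671] 98.11374827331257
```

View pics/w13.png

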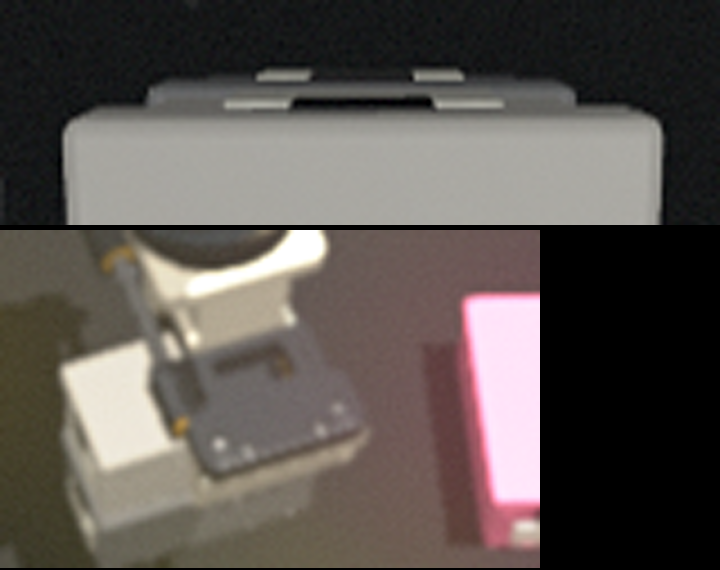

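White and grey are aligned: their label strips work out to the same position along the box (-52.7 mm for both), and their lateral centres agree within 0.5 mm. Lowering to contact.

Call:
{"fn": "carry_out", "kwargs": {"rows": "0 0 -1 0 40;0 0 -2 0 40;0 0 -3.5 0 40;0 0 -3.5 0 40;0 0 -3.5 0 40"}}

```text
t: 22.75
position: [0.4941, -0.3391, 0.0759]
eef_rot: [[-0.141, 0.99, -0.0], [0.99, 0.141, 0.0], [0.0, -0.0, -1.0]]
contact_force: [-0.3, 0.0, -2.0]
finger_gap: 0.601
```

Call:
{"fn": "carry_out", "kwargs": {"rows": "0 0 -0.7 0 40;0 0 -1.4 0 40;0 0 -1.4 0 40"}}

```text
t: 23.05
position: [0.494, -0.3391, 0.0744]
eef_rot: [[-0.141, 0.99, -0.0], [0.99, 0.141, 0.0], [0.0, -0.0, -1.0]]
contact_force: [-0.1, 0.8, -1.9]
finger_gap: 0.599
```

Call:
{"fn": "carry_out", "kwargs": {"rows": "0 0 -0.7 0 40;0 0 -1.4 0 40;0 0 -1.4 0 40"}}

```text
t: 23.35
position: [0.494, -0.3391, 0.0729]
eef_rot: [[-0.141, 0.99, -0.0], [0.99, 0.141, 0.0], [0.0, -0.0, -1.0]]
contact_force: [-0.0, 0.1, -2.6]
finger_gap: 0.598
```

Call:
{"fn": "carry_out", "kwargs": {"rows": "0 0 -0.6 0 40;0 0 -0.6 0 40"}}

```text
t: 23.55
position: [0.494, -0.3391, 0.0724]
eef_rot: [[-0.141, 0.99, -0.0], [0.99, 0.141, 0.0], [0.0, -0.0, -1.0]]
contact_force: [-0.5, -0.3, -2.0]
finger_gap: 0.601
```

Call:
{"fn": "carry_out", "kwargs": {"rows": "0 0 -0.6 0 40;0 0 -0.6 0 40"}}

```text
t: 23.75
position: [0.4941, -0.3392, 0.0723]
eef_rot: [[-0.141, 0.99, 0.0], [0.99, 0.141, -0.0], [-0.0, 0.0, -1.0]]
contact_force: [-2.1, 1.4, 3.1]
finger_gap: 0.603
```

Call:
{"fn": "carry_out", "kwargs": {"rows": "0 0 0 0 65;0 0 0 0 93;0 0 0 0 93;0 0 0 0 93;0 0 10 0 93"}}

```text
t: 24.25
position: [0.4935, -0.3387, 0.0811]
eef_rot: [[-0.141, 0.99, -0.002], [0.99, 0.141, 0.001], [0.002, -0.001, -1.0]]
contact_force: [-0.9, -0.4, 0.6]
finger_gap: 0.973
```

Call:
{"fn": "carry_out", "kwargs": {"rows": "0 0 40 0 93;0 0 80 0 93;0 0 120 0 93;0 0 140 0 93;0 0 140 0 93"}}

```text
t: 24.75
position: [0.4951, -0.34, 0.2257]
eef_rot: [[-0.141, 0.99, 0.005], [0.99, 0.141, -0.004], [-0.004, 0.004, -1.0]]
contact_force: [0.3, -0.3, -1.4]
finger_gap: 0.998
```

```bash
python3 - <<'E'
from h import *
s=robot.get_state();d=robot.snapshot('wrist');cv2.imwrite('pics/w14.png',d['image']);d2=robot.snapshot('side');cv2.imwrite('pics/s14.png',d2['image'])
R,t=wristcam(s,d);np.savez('w14.npz',R=R,t=t)
cv2.imwrite('pics/w14c.png',cv2.resize(d['image'][160:300,250:390],None,fx=4,fy=4,interpolation=cv2.INTER_CUBIC))
print(s['t'],s['position'],np.degrees(np.arctan2(s['eef_rot'][1][0],s['eef_rot'][0][0])))
E
```

```text
24.75 [ 0.49506364 -0.33996187  0.22569055] 98.1189708864118
```

View pics/w14c.png

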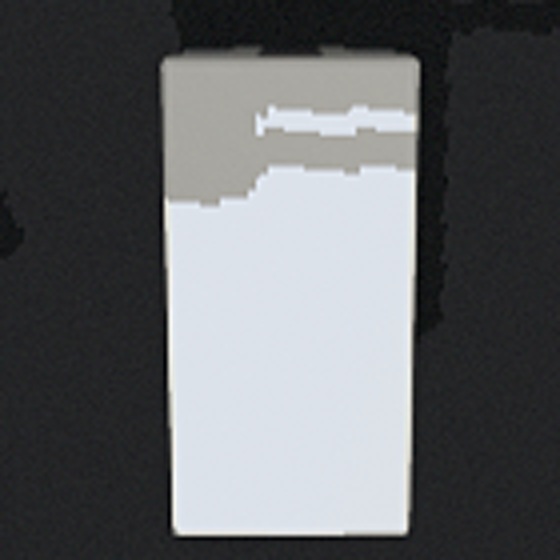

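View pics/s14.png

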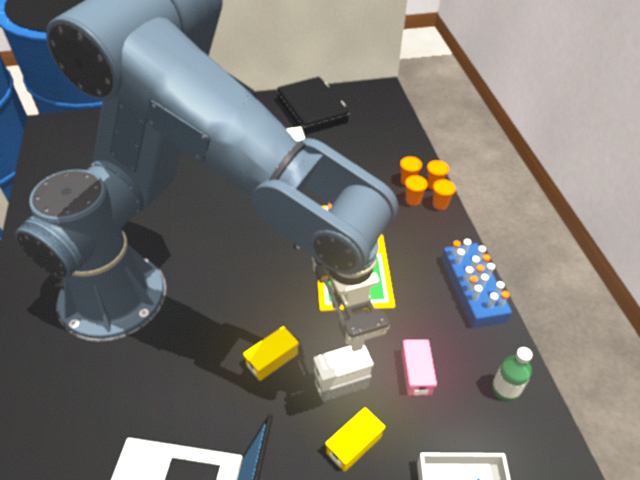

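Call:
{"fn": "carry_out", "kwargs": {"rows": "-20 30 40 -0.05 93;-40 60 60 -0.1 93;-60 90 80 -0.15 93;-80 120 80 -0.2 93;-100 150 80 -0.25 93"}}

```text
t: 25.35
position: [0.3928, -0.1879, 0.3008]
eef_rot: [[0.11, 0.994, -0.001], [0.994, -0.11, 0.001], [0.001, -0.001, -1.0]]
contact_force: [-0.3, 0.7, 0.5]
finger_gap: 0.999
```

Call:
{"fn": "carry_out", "kwargs": {"rows": "-25 35 0 0 93;-50 70 0 0 93;-75 105 0 0 93;-100 140 0 0 93;-100 170 0 0 93"}}

```text
t: 25.85
position: [0.2914, -0.0178, 0.3007]
eef_rot: [[0.109, 0.994, -0.002], [0.994, -0.109, 0.0], [0.0, -0.002, -1.0]]
contact_force: [1.3, -0.5, 0.7]
finger_gap: 1.0
```

```bash
python3 - <<'E'
from h import *
d=robot.snapshot('top');cv2.imwrite('pics/t15.png',d['image']);d2=robot.snapshot('side');cv2.imwrite('pics/s15.png',d2['image'])
a=cv2.resize(d['image'][160:280,220:460],None,fx=3.3,fy=3.3,interpolation=cv2.INTER_CUBIC)
cv2.imwrite('pics/t15c.png',a)
b=[cv2.resize(d2['image'][y:y+110,x:x+130],None,fx=3,fy=3,interpolation=cv2.INTER_CUBIC) for y,x in((310,290),(190,290))]
cv2.imwrite('pics/s15c.png',np.hstack(b))
W=np.load('w14.npz');w=robot.snapshot('wrist')
c=(np.array([(162,56),(420,56),(408,536),(173,535)])+.5)/4-.5+[250,160]
print(fit(w,c,.1,W['R'],W['t']),robot.get_state()['t'])
E
```

```text
(array([ 0.4952, -0.3382]), np.float64(8.13), array([-0.4, -0. ,  0.5, -0. ,  0.5, -0. , -0.5,  0.2])) 26.0
```

View pics/t15c.png

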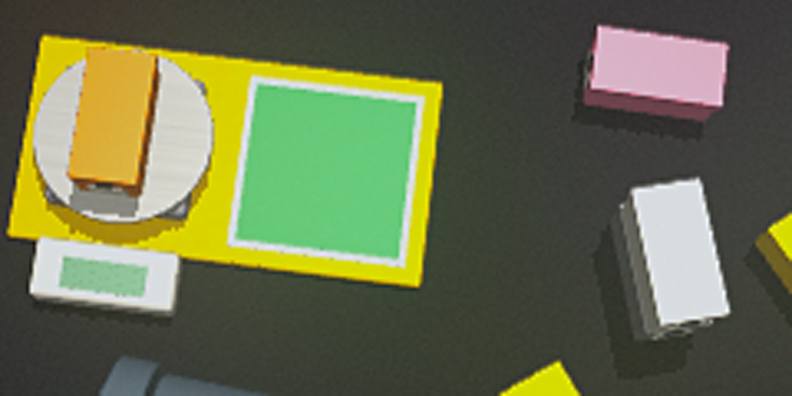

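View pics/s15c.png

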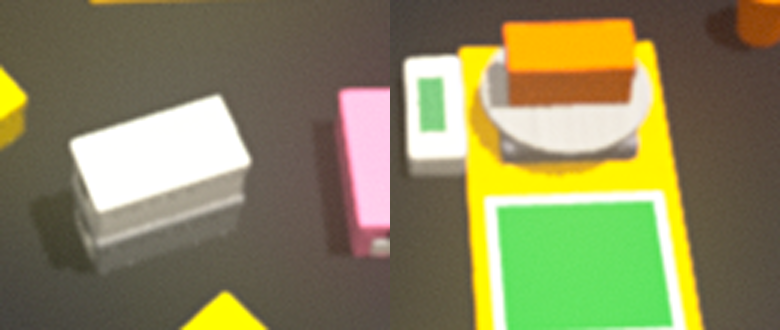

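White over grey differs by 0.7 mm and 0.02°. Check the orange against the pan centre.

```bash
python3 - <<'E'
from h import *
d=robot.snapshot('top')
c=(np.array([(70,179),(88,46),(158,50),(139,187)])+.5)/3.3-.5+[220,160]
print(rect(unproj(d,c,.095)))
E
```

```text
(array([0.6162, 0.1037]), array([110.8,  56.4, 114. ,  54.9]), [173.49, 85.58, 172.75, 82.23])
```

```bash
python3 -c "
from station import robot
print(robot.job_done(), robot.get_state()['t'])"
```

```text
the job is handed in; nothing more can be done
the job is handed in; nothing more can be done
```

The job is handed in. I set the white box on the green square, put the orange box flat on the steel pan, and put the white box back on the grey one. This took about 26 s of the 72 s allowed.

**Last checks:**
- **White on grey:** the wrist camera puts the white box 0.7 mm and 0.02° from where the grey stood before. The grey was hidden under the white in that last close view, so I couldn't measure it again directly. The side and top views show the two boxes edge over edge.
- **Orange on the pan:** it is within about 2 mm of the pan's centre. That came from corners picked by hand in the top picture; two opposite edges read 111 and 114 mm for a 110 mm side.
- **Other checks:** the gripper was open and clear of everything. The highest tool force I read was about 10 N, at the end of a move.
- **Disagreement:** the first side-camera position of the stack differed from the top camera's by about 6 mm. I relied on the wrist camera, which agreed with where the fingers closed to within about 1 mm.

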